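# Hang a hex-key holder on an occupied hook and press the pair home

### The arm

A 7-joint arm with a two-finger parallel gripper is mounted at the origin on the work surface. World frame = base frame: x ahead of the robot, y to its left, z up, the work surface at z = 0. Lengths are in m, angles in rad, forces in N, time in s.
With the tool pointing down it reaches from about 0.4 to 0.9 m from the base axis. Payload 5.6 kg.
Tool frame: the origin (TCP) lies midway between the tips of the shut fingers; the grasp point (between the pads) lies 19 mm behind it; z points along the fingers, y is the direction in which the jaws open and shut (so a half turn about z gives the same grasp; the last joint's range is limited). The gripper opens to 92 mm and grips with 3 to 60 N. Pads are 20 mm wide; open, the fingers measure 128 mm over their backs; the gripper's body (75 mm by 189 mm) begins 69 mm behind the grasp point.
Start: joints at [-1.204, 0.468, -0.012, 1.603, 0.006, 1.071, -0.056], TCP at [0.259, 0.596, 0.215] pointing down, gripper open.
Joint ranges: [-2.53, 2.53], [-0.31, 2.02], [-1.57, 1.55], [0.28, 2.44], [-1.29, 4.43], [0.15, 1.84], [-2.92, 2.92]. Speed limits (rad/s): [2.57, 2.57, 3.14, 3.14, 3.14, 3.14, 3.14].

### API

Orientations are given as a 3x3 rotation matrix whose columns are the frame's x, y, z axes.
In Python, from cell import robot, snapshot, camera_params, recognise, outline_of, pinpoint gives the robot as it stands.
- The arm moves only by the shell command python3 -m creep 'ROWS'. ROWS is a JSON object of lists of equal length, an entry for each row: "grip": the opening in per cent of the stroke, from 0 (shut) to 100 (fully open); "offset": the shift along the tool's x, y, z in mm, a list of three; "twist": the turn about the tool's z in degrees. In form: {"grip": [grip, ...], "offset": [[dx, dy, dz], ...], "twist": [twist, ...]}. A call has 1 to 20 rows; each row is the pose to reach, as a shift and turn from the pose commanded when the call began, along the tool's axes at that moment; what a row does not reach only later rows make up. A row lasts 1/8 s, in which the tool goes at most 62.5 mm and 10.7 degrees, less where a joint would pass 70% of its speed; a pose out of reach is approached as far as the arm can. A call with a gripper value outside its range is refused whole. The fingers move at their own pace and stop on an object; the grip force is fixed at half the most. Time passes only in rows, so rows that repeat a pose let the fingers close. It gives the time, the measured TCP pose, the force and the opening at its end, in the units of the state.
- robot.sense(): the state, without advancing time (a new reading comes with each control period).
- snapshot(name): name is "side" or "top"; returns (picture, depth): 420x560x3 uint8, red, green, blue; 420x560 float32, m along the optical axis (not along the pixel's ray), 0 where there is no reading.
- camera_params(name): a dict with "fx", "fy", "cx", "cy" (pixels), "R" (3x3) and "t" (3): a world point X has camera coordinates R X + t. Camera axes: x right, y down, z forward; pixel columns grow to the right and rows downward; lengths in m; the calibration is good to about 2 mm. A picture is of the moment at which its call begins. camera_params takes no time and is no camera call.
- robot.job_done(): hands the job in, once; it reports no verdict.
Trained networks look in the newest picture that a camera, given by its name, has taken for a name from the list of things; names that differ only in an ending like _2 or _b are one class to them, and where a whole thing is asked for, a point or a joint stands for the part that bears it (a point fixed in the world has none). Each returns a list of dicts, best first, with "conf" (0 to 1); they miss things now and then, are a little off and sometimes report something else, mostly with a low value. They report only what shows in the picture. A call takes as long as a camera call. They do not tell look-alikes from the thing itself.
- recognise(camera, label): "xy" ([column, row] in pixels, amid what is visible of it).
- outline_of(camera, label): "mask" (420x560 bool, what is visible of it) and "xy" ([column, row] in pixels, amid what is visible of it).
- pinpoint(camera, label): "xy" ([column, row] in pixels: a listed point, or the origin of a listed thing).
The state is a dict: "clock": time; "q": joint angles; "qd": joint speeds; "effort": joint torques, N m; "eef_pos": TCP position; "eef_rot": TCP orientation; "contact_force": force on the tool from outside, world axes, zero at the start; "torque": the same for the moment, N m; "opening": finger opening in m.
Only numpy, scipy, OpenCV 4.12 (cv2) and the standard library are available. Lean on these libraries where they do the work, as an engineer would, in place of code of your own. Each camera call takes 0.05 s, during which the arm holds its last target.

### The job

Hang the upright black hex-key holder by its window on the bin shelf's hook, in front of the pipe clamp that already hangs there, then slide it back along the prong so that it pushes the clamp with it, until you feel the pair come up firmly against the rubber stop. Press gently: no hard shove on the clamp and no forcing against the hook, and the clamp must stay hanging. Leave both hanging straight, touching and let go, and leave the loose parts lying around as they are.

Things in the scene. Friction and masses are not known exactly. Their poses are not given: they have to be found in the camera images.
- hook_root (a point): Root of the hook, fixed: where the prong's centre line meets the shelf's front face, 160 mm above the bench. x level, into the shelf (away from the robot), y along its front, z up. The prong is a level flat steel bar 10 wide (y) and 6 high (z), from here along -x for 108 mm. Its last 6 mm (x -108 to -102) turn up to 13 above the centre line.
- clamp_eye (a point): Green plastic pipe clamp, 60 g, loose, hanging on the prong. Point: centre of its eye, a hole 18 wide, 16 high in a lug 30 wide, 12 mm thick (x); the lug ends 16 above the point; below it a ring 48 across, down to 74 below. x through the eye, z up. Hanging, the point is 5 below the prong's centre line. It slides on the prong with under 1 N and starts 10 to 32 mm in front of the stop.
- holder_mid (a point): Black hex-key holder, an upright block standing loose on the bench: 20 thick (x), 44 wide (y), 100 mm high (z), 110 to 220 g. Point: its centre, 50 above its foot. Take it by its two narrow side faces (44 apart) near the top, so that the fingers can pass the 30 mm wide lug of the clamp. The keys are on its -x face.
- holder_hole (a point): Centre of the holder's window, 24 wide (y), 26 mm high (z), right through along x, 70 above its foot (window top at 83). Axes as the holder's. Hung it is 10 below the prong's centre line; touching the clamp, 16 in front (-x) of the clamp's eye. Home: 2.5 N or more on the clamp for 0.3 s (friction on the prong can eat 3 N); never over 20 N on the clamp, nor over 25 N of the holder on the hook.
- holder: The same hex-key holder; origin at the centre of its foot. Dropped even 2 mm on the prong it rocks sideways for a few seconds, so set it down before letting go and let it come to rest.
- clamp: The same hanging pipe clamp; origin at clamp_eye.
- binshelf: Grey steel bin shelf, fixed, 160 deep, 380 wide, 190 mm high; origin at bench height under the hook's root. Translucent drawers in its front from y +65 to +305, pulled out up to 90 mm. On the prong behind the clamp is a rubber stop collar, 32 across: its front is somewhere from x -12 to -24 mm, not measured, to be found by feel; it does not give below 50 N.
- spare: A second green clamp like the first, lying flat on the bench, 12 high; leave it. Origin at bench height, at its eye.
- spacer: White nylon spacer tube, 28 across, 32 high, standing on the shelf's top; leave it. Origin under its centre.
- socket: Chrome socket, 26 across, 28 high, standing on the bench; leave it. Origin under its centre.
Not all that is in view belongs to the job. Of the things like the holder, leave any that is purple; of the rest the larger one is meant.

How it is judged:
By the outcome, as a careful person would: the job done as asked, in the order asked, and still so for the second after the job is handed in, with the robot touching nothing.
It also fails if it takes over 67 s, if anything falls off the work surface, if the arm or the gripper's body presses on something with over 40 N, if the wrist force passes 120 N, or if a joint passes its speed limit or range.

## Working session

There is one attempt and no reset: what is moved stays moved. The work goes in short steps, Python scripts to look and compute and a shell command to move; the robot and the scene stay as the last step left them, time stands still between calls to the robot, and variables do not carry over. Pictures are saved under pics/ and viewed, and the job is handed in when it is done.

```bash
ls; mkdir -p pics
python3 - <<'E'
from cell import *
import cv2,numpy as np
s=robot.sense()
for k in s: print(k,np.round(s[k],4).tolist())
for c in("side","top"):
    p,d=snapshot(c); cv2.imwrite(f"pics/{c}0.png",p[:,:,::-1]); np.save(f"pics/{c}0.npy",d)
    P=camera_params(c); print(c,{k:np.round(v,4).tolist() for k,v in P.items()})
    for l in("hook_root","clamp_eye","holder_mid","holder_hole","holder"):
        r=pinpoint(c,l); print(c,l,[(np.round(x["xy"],1).tolist(),round(x["conf"],2)) for x in r])
print(robot.sense()["clock"])
E
```

```text
pics
clock 0.0
q [-1.204, 0.4684, -0.0116, 1.6036, 0.006, 1.0714, -0.0563]
qd [0.0005, 0.0005, -0.0, -0.0003, -0.0009, 0.0016, 0.0011]
effort [0.001, -52.0581, -0.0125, -24.3748, -0.0568, 0.0175, 0.0002]
eef_pos [0.2588, 0.5956, 0.2136]
eef_rot [[-0.9172, 0.3985, -0.0006], [0.3985, 0.9172, -0.0017], [-0.0001, -0.0018, -1.0]]
contact_force [0.8229, 0.354, -0.4447]
torque [0.0257, -0.0009, 0.0385]
opening 0.0922
side {'fx': 454.2367, 'fy': 454.2367, 'cx': 283.0225, 'cy': 206.3712, 'R': [[0.9187, -0.3949, 0.0076], [-0.2561, -0.61, -0.7499], [0.3008, 0.6869, -0.6616]], 't': [-0.5255, 0.2249, 0.8988]}
side hook_root [([293.2, 159.8], 0.77)]
side clamp_eye [([276.1, 166.7], 0.74)]
side holder_mid [([262.3, 313.7], 0.76), ([241.2, 283.7], 0.72), ([282.2, 273.4], 0.66), ([206.0, 213.4], 0.62)]
side holder_hole [([241.9, 277.5], 0.82), ([281.5, 269.1], 0.81), ([294.3, 211.0], 0.72), ([262.6, 306.9], 0.56)]
side holder [([281.9, 289.6], 0.6), ([260.1, 322.3], 0.6), ([240.4, 297.1], 0.56)]
top {'fx': 535.9103, 'fy': 535.9103, 'cx': 279.4422, 'cy': 212.9284, 'R': [[-0.0159, -0.9999, 0.0029], [-0.9923, 0.0154, -0.123], [0.123, -0.0048, -0.9924]], 't': [-0.014, 0.5981, 1.3318]}
top hook_root [([238.1, 187.9], 0.71)]
top clamp_eye [([235.6, 208.4], 0.66)]
top holder_mid [([322.4, 281.3], 0.72), ([352.4, 272.6], 0.48), ([323.9, 246.9], 0.47)]
top holder_hole [([349.7, 270.9], 0.71), ([320.4, 279.8], 0.64), ([173.5, 170.3], 0.63), ([320.8, 246.4], 0.57)]
top holder [([323.5, 247.6], 0.77), ([318.8, 274.9], 0.72), ([239.1, 202.9], 0.61), ([346.6, 272.0], 0.59)]
0.6
```

View pics/side0.png

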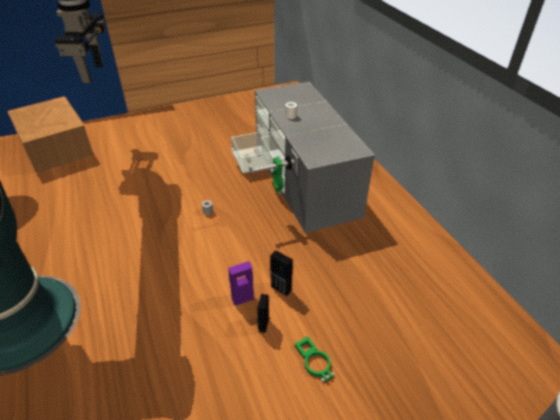

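View pics/top0.png

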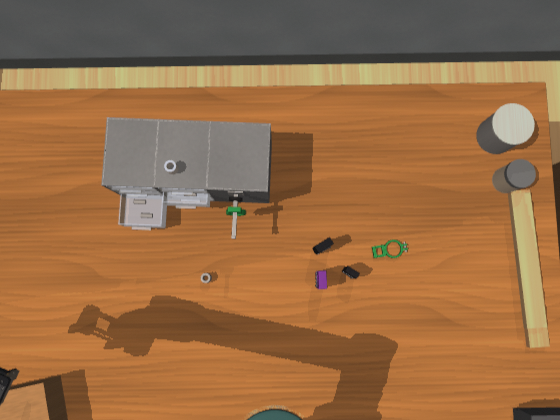

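Run:
```python
import cv2
a=cv2.imread("pics/side0.png")[120:350,190:350]
b=cv2.imread("pics/top0.png")[160:310,180:380]
cv2.imwrite("pics/s0c.png",cv2.resize(a,None,fx=2.6,fy=2.6,interpolation=2));cv2.imwrite("pics/t0c.png",cv2.resize(b,None,fx=4,fy=4,interpolation=2))
```

```text
(no output)
```

View pics/s0c.png

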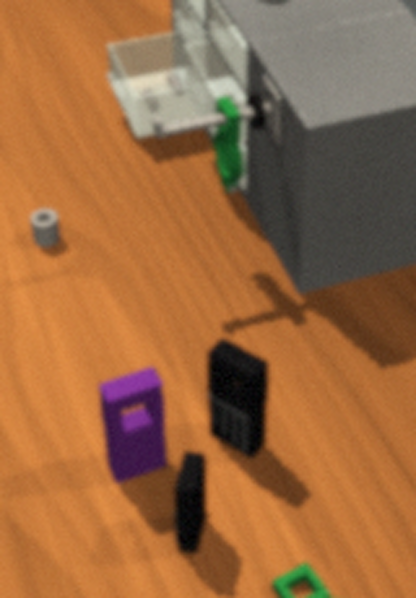

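View pics/t0c.png

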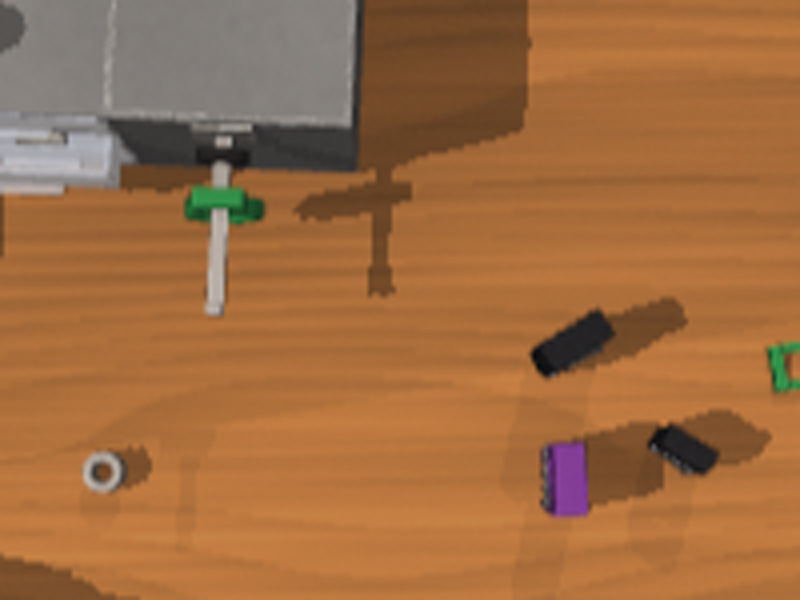

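The side view shows the hook with the clamp at about (277,165). The purple holder is at (241,283), the small black one at (262,313), and the larger black one, which is the target, at (282,272). In the top view the target's top face is at about (323,246). The prong runs from about (234,237) to (236,196).

```bash
cat > h.py <<'E'
import numpy as np,cv2
from cell import *
def cloud(c,d):
    P=camera_params(c);R=np.array(P["R"]);t=np.array(P["t"])
    v,u=np.mgrid[0:d.shape[0],0:d.shape[1]]
    C=np.stack([(u-P["cx"])/P["fx"]*d,(v-P["cy"])/P["fy"]*d,d],-1)
    return (C-t)@R
def onz(c,xy,z):
    P=camera_params(c);R=np.array(P["R"]);t=np.array(P["t"])
    r=R.T@np.array([(xy[0]-P["cx"])/P["fx"],(xy[1]-P["cy"])/P["fy"],1]);o=-R.T@t
    return o+r*(z-o[2])/r[2]
def proj(c,X):
    P=camera_params(c);q=np.array(P["R"])@np.asarray(X)+P["t"]
    return np.array([P["cx"]+P["fx"]*q[0]/q[2],P["cy"]+P["fy"]*q[1]/q[2]])
def tri(ps):
    A=[];b=[]
    for c,xy in ps:
        P=camera_params(c);R=np.array(P["R"]);t=np.array(P["t"])
        for k,(f,cc) in enumerate((("fx","cx"),("fy","cy"))):
            a=(xy[k]-P[cc])/P[f]; A.append(R[k]-a*R[2]); b.append(a*t[2]-t[k])
    return np.linalg.lstsq(np.array(A),np.array(b),rcond=None)[0]
E
python3 - <<'E'
from h import *
T=np.load("pics/top0.npy");S=np.load("pics/side0.npy")
ct=cloud("top",T);cs=cloud("side",S)
for nm,c,box in(("top",ct,(300,225,345,265)),("side",cs,(255,240,310,300))):
    x0,y0,x1,y1=box
    p=c[y0:y1,x0:x1].reshape(-1,3)
    q=p[(p[:,2]>.09)&(p[:,2]<.112)]
    print(nm,len(q),q.mean(0),cv2.minAreaRect((q[:,:2]*1000).astype(np.float32)))
    q=p[(p[:,2]>.03)&(p[:,2]<.085)]
    print(" body",len(q),q.mean(0),cv2.minAreaRect((q[:,:2]*1000).astype(np.float32)) if len(q)>3 else "")
p=ct[175:260,220:250].reshape(-1,3)
# prong: height band
q=p[(p[:,2]>.15)&(p[:,2]<.185)]
print("prong cloud",len(q),q.min(0),q.max(0))
print("z med",np.median(q[:,2]))
for xy in((213.5,310),(216,270),(219,225),(221,170)): print("top prong",onz("top",np.array(xy)/4+[180,160],.163).round(4))
print("root top",onz("top",(238.1,187.9),.16),"side",onz("side",(293.2,159.8),.16),tri([("top",(238.1,187.9)),("side",(293.2,159.8))]))
print("eye",tri([("top",(235.6,208.4)),("side",(276.1,166.7))]), onz("top",(235.6,208.4),.155))
print("hole",tri([("top",(320.8,246.4)),("side",(281.5,269.1))]))
print("mid",tri([("top",(323.9,246.9)),("side",(282.2,273.4))]))
for xy in((532,352),(547,376),(598,310),(614,333)): print("top corner",onz("top",np.array(xy)/4+[180,160],.1).round(4))
# shelf front edge line from top z=.19
for xy in((108,120),(358,123),(358,168)): print("shelf",onz("top",np.array(xy)/4+[180,160],.19).round(4))
E
```

```text
top 153 [ 0.51218225 -0.1288452   0.10018985] ((512.2638549804688, -129.01217651367188), (19.892229080200195, 43.59724807739258), 30.02848243713379)
 body 30 [ 0.50264279 -0.12466775  0.05554406] ((503.3307800292969, -130.5474853515625), (16.999427795410156, 46.296630859375), 6.776058197021484)
side 225 [ 0.51005858 -0.13444138  0.09763776] ((510.9742431640625, -132.53053283691406), (20.8901424407959, 44.61396789550781), 29.88016700744629)
 body 463 [ 0.50181465 -0.1441443   0.05850359] ((477.6949768066406, -154.7704315185547), (105.02877044677734, 46.29180145263672), 34.47608947753906)
prong cloud 386 [0.52698013 0.04658583 0.15021372] [0.65496644 0.11550975 0.18492934]
z med 0.16820012704419343
top prong [0.5268 0.0843 0.163 ]
top prong [0.5499 0.0827 0.163 ]
top prong [0.576  0.0808 0.163 ]
top prong [0.6082 0.0795 0.163 ]
root top [0.6429336  0.07285262 0.16      ] side [0.63112757 0.08163445 0.16      ] [0.63548347 0.07476306 0.16453613]
eye [0.59221271 0.08061699 0.15280943] [0.59539195 0.07935931 0.155     ]
hole [ 0.51161041 -0.125971    0.05624734]
mid [ 0.51015477 -0.13393193  0.05217679]
top corner [ 0.5033 -0.1028  0.1   ]
top corner [ 0.4887 -0.1115  0.1   ]
top corner [ 0.5281 -0.1433  0.1   ]
top corner [ 0.514  -0.1526  0.1   ]
shelf [0.634  0.1415 0.19  ]
shelf [ 0.6301 -0.0008  0.19  ]
shelf [ 6.042e-01 -4.000e-04  1.900e-01]
```

Run:
```python
from h import *
T=np.load("pics/top0.npy");im=cv2.imread("pics/top0.png")
ct=cloud("top",T)
# shelf top
m=(ct[...,2]>.18)&(ct[...,2]<.2)&(T>0); m[:, :100]=0; m[:,280:]=0; m[:110]=0;m[230:]=0
n,l,st,_=cv2.connectedComponentsWithStats(m.astype(np.uint8)); k=1+st[1:,4].argmax()
q=ct[l==k]; print("shelf",len(q),np.median(q[:,2]),cv2.minAreaRect((q[:,:2]*1000).astype(np.float32)))
# front edge fit: per column lowest row
pts=[]
for u in range(112,266):
    r=np.where(l[:,u]==k)[0]
    if len(r): pts.append(onz("top",(u,r.max()+.5),.19)[:2])
pts=np.array(pts); f=np.polyfit(pts[:,1],pts[:,0],1)
for _ in range(5):
    e=abs(pts[:,0]-np.polyval(f,pts[:,1])); f=np.polyfit(pts[e<.002][:,1],pts[e<.002][:,0],1)
print("front x = %.4f*y+%.4f"%tuple(f),"yaw",-np.degrees(np.arctan(f[0])), (e<.002).sum())
# prong centroid per row (bright low saturation between)
g=im.astype(int);P=[]
for v in range(194,240):
    row=g[v,226:246]; w=np.clip(row.min(1)-95,0,None)*(abs(row[:,0]-row[:,2])<45)
    if w.sum()>40: 
        u=226+(w*np.arange(20)).sum()/w.sum(); x=onz("top",(u,v),.163); P.append(x[:2]); print(v,round(u,2),w.sum(),x[:2].round(4))
P=np.array(P);f2=np.polyfit(P[:,0],P[:,1],1);print("prong yaw",np.degrees(np.arctan(f2[0])),"y at .53,.57,.63",np.polyval(f2,[.53,.57,.63]))
print("purple",onz("top",(321.5,280),.1),onz("top",(350,272),.09))
```

```text
shelf 11198 0.19005346552468572 ((718.3356323242188, 190.39273071289062), (382.9776306152344, 167.13441467285156), 86.31129455566406)
front x = 0.0582*y+0.6280 yaw -3.3315785531186086 141
194 235.58 139 [0.6281 0.0786]
195 235.57 237 [0.6258 0.0786]
196 235.55 75 [0.6234 0.0787]
201 234.76 131 [0.6117 0.0806]
202 234.74 207 [0.6093 0.0806]
203 234.69 199 [0.607  0.0808]
204 234.72 197 [0.6047 0.0807]
205 234.66 201 [0.6023 0.0809]
206 234.74 112 [0.6    0.0807]
212 234.45 124 [0.5859 0.0814]
213 234.46 247 [0.5836 0.0814]
214 234.42 259 [0.5813 0.0815]
215 234.49 279 [0.5789 0.0814]
216 234.54 284 [0.5766 0.0813]
217 234.52 281 [0.5743 0.0814]
218 234.4 259 [0.572  0.0816]
219 234.26 238 [0.5696 0.082 ]
220 234.24 233 [0.5673 0.0821]
221 234.18 226 [0.565  0.0822]
222 233.8 259 [0.5627 0.0831]
223 233.71 251 [0.5604 0.0833]
224 233.66 241 [0.558  0.0834]
225 233.63 244 [0.5557 0.0835]
226 233.6 247 [0.5534 0.0836]
227 233.47 270 [0.5511 0.0839]
228 233.4 286 [0.5488 0.0841]
229 233.46 291 [0.5464 0.0839]
230 233.52 289 [0.5441 0.0838]
231 233.49 289 [0.5418 0.0839]
232 233.48 289 [0.5395 0.084 ]
233 233.46 286 [0.5372 0.084 ]
234 233.46 290 [0.5349 0.084 ]
235 233.39 239 [0.5326 0.0842]
236 233.14 206 [0.5303 0.0848]
237 233.05 236 [0.528 0.085]
238 232.96 100 [0.5256 0.0852]
prong yaw -3.360317362272666 y at .53,.57,.63 [0.08468861 0.08233997 0.07881702]
purple [ 0.42629191 -0.12135676  0.1       ] [ 0.44439164 -0.19169407  0.09      ]
```

```bash
python3 -m creep '{"grip":[100,90,80,72,72,72,72,72,72,72,72,72,72,72,72,72,72,72],"offset":[[-16,-18,0],[-49,-53,0],[-81,-88,0],[-114,-124,0],[-146,-159,0],[-179,-194,0],[-211,-230,0],[-244,-265,0],[-276,-300,0],[-309,-336,0],[-341,-371,0],[-374,-406,0],[-406,-441,0],[-439,-476,0],[-471,-512,0],[-504,-547,0],[-520,-565,0],[-520,-565,0]],"twist":[6,14,22,30,38,46,54,62,70,78,86,94,102,110,118,124,126.5,126.5]}'
python3 - <<'E'
from h import *
for c in("side","top"):
    p,d=snapshot(c); cv2.imwrite(f"pics/{c}1.png",p[:,:,::-1])
s=robot.sense();print(s["q"],s["eef_rot"],s["eef_pos"],s["clock"])
E
```

```text
clock: 2.85
eef_pos: [0.5109, -0.1312, 0.2147]
eef_rot: [[0.867, 0.497, 0.0], [0.497, -0.867, -0.001], [-0.0, 0.001, -1.0]]
contact_force: [0.5, 0.0, 0.8]
opening: 0.0657
[-0.41806612  0.29835448  0.72682992  1.94096383 -0.23670918  0.98843817
 -0.62748034] [[ 8.65378180e-01  5.01119149e-01 -4.52378781e-04]
 [ 5.01119351e-01 -8.65377908e-01  6.87562110e-04]
 [-4.69280643e-05 -8.21697008e-04 -9.99999661e-01]] [ 0.51055678 -0.12847374  0.21442165] 2.95
```

View pics/top1.png

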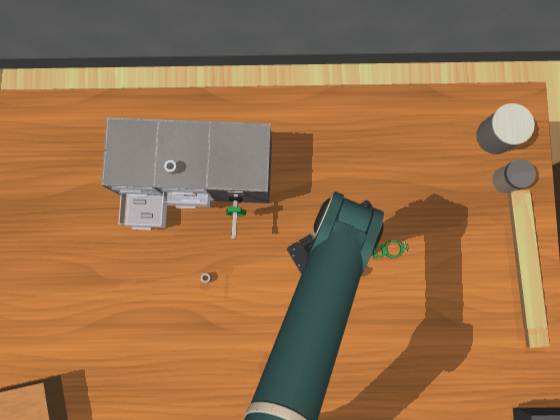

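```bash
python3 -m creep '{"grip":[72,72,72,72,72,72],"offset":[[0,-1,30],[0,-1,60],[0,-1,90],[0,-1,120],[0,-1,140],[0,-1,140]],"twist":[0,0,0,0,0,0]}'
python3 - <<'E'
from h import *
for c in("side","top"):
    p,d=snapshot(c); cv2.imwrite(f"pics/{c}2.png",p[:,:,::-1]); 
a=cv2.imread("pics/side2.png")[200:340,190:350]
cv2.imwrite("pics/s2c.png",cv2.resize(a,None,fx=4,fy=4,interpolation=2))
s=robot.sense();print(s["eef_pos"],s["contact_force"])
E
```

```text
clock: 3.7
eef_pos: [0.5092, -0.1266, 0.0736]
eef_rot: [[0.865, 0.502, -0.003], [0.502, -0.865, 0.001], [-0.002, -0.002, -1.0]]
contact_force: [0.4, -0.5, 0.5]
opening: 0.0659
[ 0.51067132 -0.12751999  0.07519504] [-0.04081678 -0.36799297 -0.14016649]
```

View pics/s2c.png

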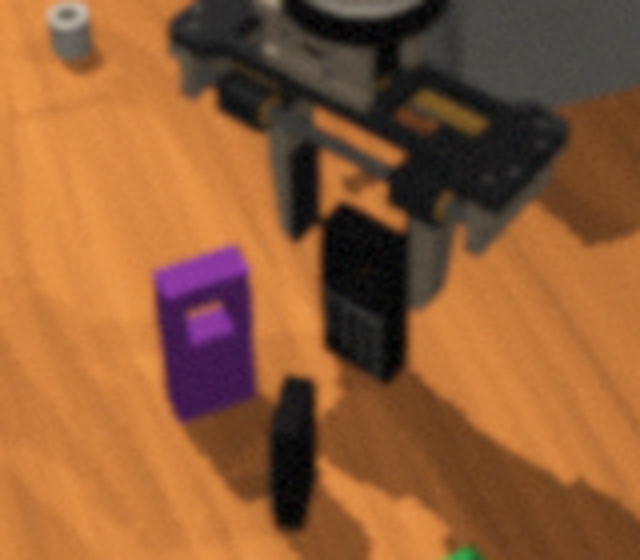

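The fingers straddle the larger black holder, with the keys facing the side camera. I'm shifting 2 mm, going slightly lower and closing.

```bash
python3 -m creep '{"grip":[72,72,60,50,45,40,35,30,30,30,30,30],"offset":[[-1,2,3],[-1,2,6],[-1,2,6],[-1,2,6],[-1,2,6],[-1,2,6],[-1,2,6],[-1,2,6],[-1,2,6],[-1,2,6],[-1,2,6],[-1,2,6]],"twist":[0,0,0,0,0,0,0,0,0,0,0,0]}'
python3 - <<'E'
from h import *
for c in("side","top"):
    p,d=snapshot(c); cv2.imwrite(f"pics/{c}3.png",p[:,:,::-1]); 
a=cv2.imread("pics/side3.png")[200:340,190:350]
cv2.imwrite("pics/s3c.png",cv2.resize(a,None,fx=4,fy=4,interpolation=2))
s=robot.sense();print(s["eef_pos"],s["contact_force"],s["opening"])
E
```

```text
clock: 5.3
eef_pos: [0.5104, -0.1306, 0.0686]
eef_rot: [[0.866, 0.5, 0.0], [0.5, -0.866, 0.0], [0.0, -0.0, -1.0]]
contact_force: [-0.8, -0.1, 0.7]
opening: 0.0445
[ 0.51043474 -0.13057784  0.06862427] [-1.51628584  0.77961529  1.62437371] 0.04391708609990103
```

View pics/s3c.png

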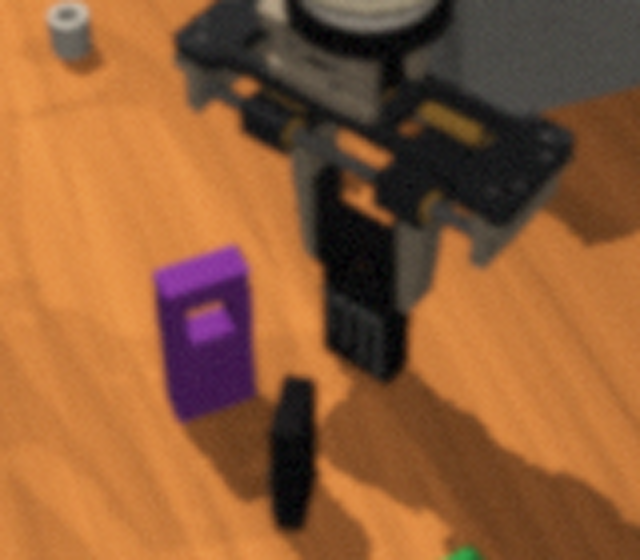

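The holder is gripped at a 44 mm opening. Next I lift it and carry it to the front of the prong.

```bash
python3 -m creep '{"grip":[30,30,30,30,30,30,30,30,30,30,30,30,30,30,30,30],"offset":[[0,0,-10],[0,0,-30],[0,0,-55],[0,0,-80],[0,0,-95],[6,-13,-95],[18,-40,-95],[33,-73,-95],[49,-106,-95],[64,-139,-95],[78,-170,-95],[87,-190,-95],[91,-199,-95],[91,-199,-95],[91,-199,-95],[91,-199,-95]],"twist":[0,0,0,0,0,3,7,12,17,22,27,31,33.4,33.4,33.4,33.4]}'
python3 - <<'E'
from h import *
for c in("side","top"):
    p,d=snapshot(c); cv2.imwrite(f"pics/{c}4.png",p[:,:,::-1]); np.save(f"pics/{c}4.npy",d)
a=cv2.imread("pics/side4.png")[80:280,170:330]
cv2.imwrite("pics/s4c.png",cv2.resize(a,None,fx=3,fy=3,interpolation=2))
a=cv2.imread("pics/top4.png")[160:280,180:300]
cv2.imwrite("pics/t4c.png",cv2.resize(a,None,fx=5,fy=5,interpolation=2))
s=robot.sense();print(s["eef_pos"],s["eef_rot"].round(4) if hasattr(s["eef_rot"],"round") else s["eef_rot"],s["contact_force"],s["torque"],s["opening"])
E
```

```text
clock: 7.4
eef_pos: [0.4897, 0.0864, 0.1637]
eef_rot: [[0.998, -0.06, 0.0], [-0.06, -0.998, -0.0], [0.0, 0.0, -1.0]]
contact_force: [0.3, 0.2, -1.6]
opening: 0.0437
[0.48975252 0.08662527 0.16365574] [[ 9.982e-01 -5.990e-02  1.000e-04]
 [-5.990e-02 -9.982e-01  0.000e+00]
 [ 1.000e-04 -0.000e+00 -1.000e+00]] [ 0.48427323 -0.16645734 -1.53382503] [-0.03306633  0.1158518   0.00467198] 0.044232005684248184
```

View pics/s4c.png

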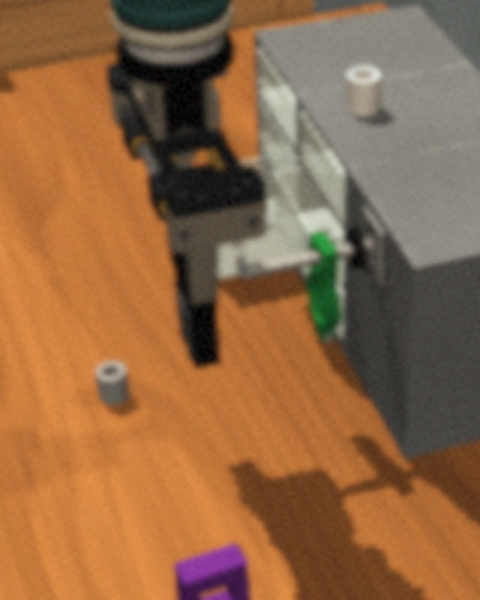

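View pics/t4c.png

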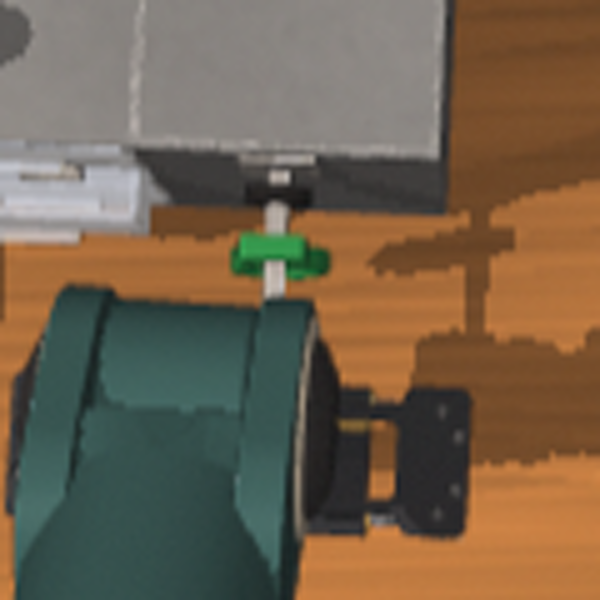

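The holder hangs straight in the grip in front of the prong tip, and the clamp is undisturbed at top crop (275,255). Now I thread it on.

```bash
python3 -m creep '{"grip":[30,30,30,30,30,30,30,30,30,30,30,30],"offset":[[6,0,0],[12,0,0],[18,0,0],[24,0,0],[30,0,0],[36,0,0],[42,0,0],[48,0,0],[54,0,0],[60,0,0],[65,0,0],[65,0,0]],"twist":[0,0,0,0,0,0,0,0,0,0,0,0]}'
python3 - <<'E'
from h import *
for c in("side","top"):
    p,d=snapshot(c); cv2.imwrite(f"pics/{c}5.png",p[:,:,::-1]); np.save(f"pics/{c}5.npy",d)
a=cv2.imread("pics/side5.png")[120:240,200:320]
cv2.imwrite("pics/s5c.png",cv2.resize(a,None,fx=5,fy=5,interpolation=2))
a=cv2.imread("pics/top5.png")[160:280,180:300]
cv2.imwrite("pics/t5c.png",cv2.resize(a,None,fx=5,fy=5,interpolation=2))
s=robot.sense();print(s["eef_pos"],s["contact_force"],s["torque"],s["opening"])
E
```

```text
clock: 9.0
eef_pos: [0.5549, 0.0833, 0.1636]
eef_rot: [[0.998, -0.059, 0.0], [-0.059, -0.998, -0.0], [0.0, 0.0, -1.0]]
contact_force: [-0.7, 0.3, -1.8]
opening: 0.044
[0.55441638 0.08335318 0.16350704] [ 0.32479876  0.35745421 -1.19308646] [-0.00875461  0.18401483 -0.01454864] 0.04352604323850873
```

View pics/s5c.png

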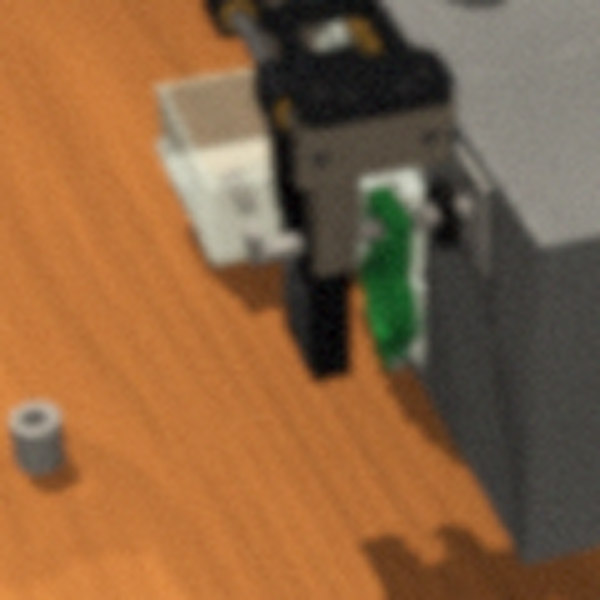

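View pics/t5c.png

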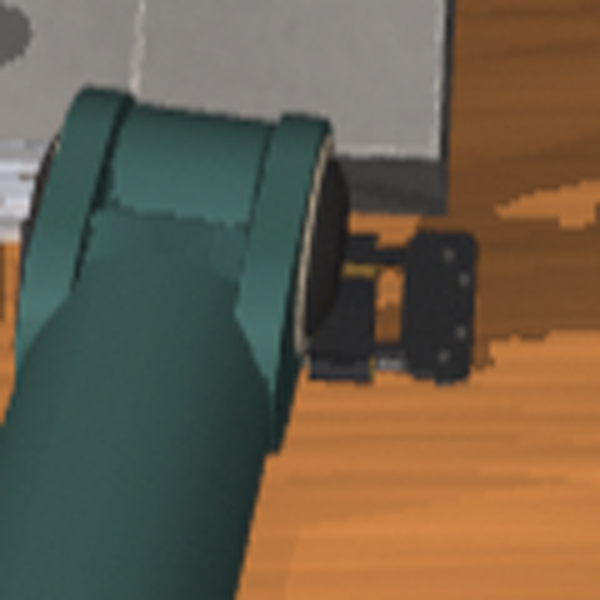

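Threaded: the prong tip shows in front at side crop (270,240), and the clamp is still 15–20 mm ahead. Now I lower it gently.

```bash
python3 -m creep '{"grip":[30,30,30,30,30,30,30],"offset":[[0,0,3],[0,0,6],[0,0,9],[0,0,11],[0,0,12.5],[0,0,12.5],[0,0,12.5]],"twist":[0,0,0,0,0,0,0]}';  python3 -m creep '{"grip":[30,30],"offset":[[0,0,1],[0,0,1]],"twist":[0,0]}'; python3 -c "
from cell import *
print(robot.sense()['contact_force'],robot.sense()['torque'])"
```

```text
clock: 9.98
eef_pos: [0.5546, 0.0834, 0.1512]
eef_rot: [[0.998, -0.059, 0.0], [-0.059, -0.998, 0.0], [0.0, -0.0, -1.0]]
contact_force: [-0.7, -0.6, -1.6]
opening: 0.0441
clock: 10.22
eef_pos: [0.5545, 0.0834, 0.15]
eef_rot: [[0.998, -0.059, -0.0], [-0.059, -0.998, 0.0], [-0.0, -0.0, -1.0]]
contact_force: [0.1, 0.8, -0.5]
opening: 0.0437
[ 0.08737056  0.77826715 -0.51713768] [-0.00092897  0.16414572  0.03340724]
```

```bash
for i in 1 2 3; do python3 -m creep '{"grip":[30,30],"offset":[[0,0,0.5],[0,0,0.5]],"twist":[0,0]}' | grep -E "pos|force"; done
```

```text
eef_pos: [0.5546, 0.0834, 0.1496]
contact_force: [-0.5, 0.2, -0.6]
eef_pos: [0.5545, 0.0834, 0.1491]
contact_force: [-0.4, 0.2, -1.0]
eef_pos: [0.5546, 0.0834, 0.1486]
contact_force: [1.3, 0.2, -1.1]
```

```bash
for i in 1 2; do python3 -m creep '{"grip":[30,30],"offset":[[0,0,0.4],[0,0,0.4]],"twist":[0,0]}' | grep -E "pos|force"; done
```

```text
eef_pos: [0.5546, 0.0834, 0.1484]
contact_force: [-1.1, 0.3, 2.1]
eef_pos: [0.5546, 0.0834, 0.1483]
contact_force: [-1.8, -0.3, 4.5]
```

Contact is at about z 0.1485. I'll ease off to a light load and slide back.

```bash
python3 -m creep '{"grip":[30,30],"offset":[[0,0,-0.5],[0,0,-0.5]],"twist":[0,0]}' | grep -E "pos|force"; python3 -m creep '{"grip":[30,30,30,30,30,30,30,30,30,30,30,30],"offset":[[1,0,0],[3,0,0],[5,0,0],[7,0,0],[9,0,0],[11,0,0],[13,0,0],[15,0,0],[17,0,0],[19,0,0],[20,0,0],[20,0,0]],"twist":[0,0,0,0,0,0,0,0,0,0,0,0]}'
python3 - <<'E'
from h import *
for c in("side",):
    p,d=snapshot(c); cv2.imwrite(f"pics/{c}6.png",p[:,:,::-1]); np.save(f"pics/{c}6.npy",d)
a=cv2.imread("pics/side6.png")[120:240,200:320]
cv2.imwrite("pics/s6c.png",cv2.resize(a,None,fx=5,fy=5,interpolation=2))
s=robot.sense();print(s["eef_pos"],s["contact_force"],s["torque"],s["opening"])
E
```

```text
eef_pos: [0.5546, 0.0834, 0.1484]
contact_force: [-1.5, -0.1, 2.5]
clock: 13.22
eef_pos: [0.5741, 0.0823, 0.1484]
eef_rot: [[0.998, -0.059, -0.001], [-0.059, -0.998, 0.0], [-0.001, -0.0, -1.0]]
contact_force: [-3.7, 0.0, 5.0]
opening: 0.0439
[0.57405668 0.082291   0.14837102] [-4.11163742 -0.67078395  5.1632407 ] [0.04798094 0.94754312 0.00161139] 0.04420614534368332
```

View pics/s6c.png

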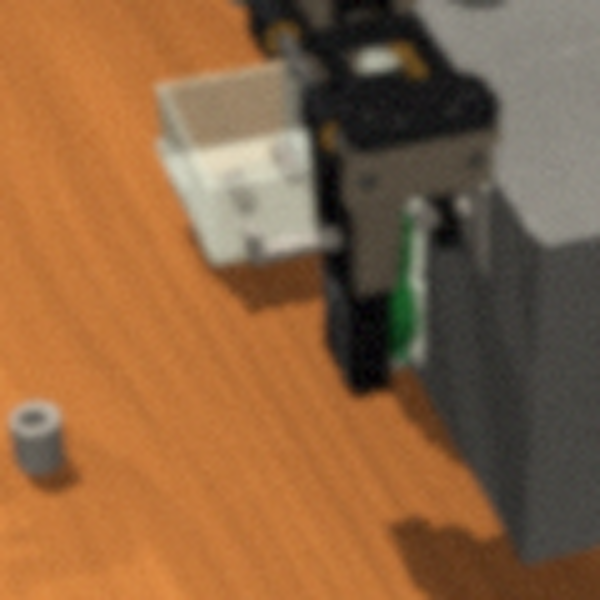

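Vertical load is a bit high, so I'll ease up and go on in small steps.

```bash
python3 -m creep '{"grip":[30,30,30],"offset":[[0,0,-0.6],[0,0,-0.6],[0,0,-0.6]],"twist":[0,0,0]}' | grep -E "pos|force"; for i in 1 2 3; do python3 -m creep '{"grip":[30,30,30],"offset":[[1,0,0],[2,0,0],[2,0,0]],"twist":[0,0,0]}'| grep -E "pos|force"; done
```

```text
eef_pos: [0.5746, 0.0822, 0.1487]
contact_force: [-1.9, -0.6, -0.9]
eef_pos: [0.5767, 0.0821, 0.1489]
contact_force: [-0.6, 0.4, -0.9]
eef_pos: [0.5787, 0.0819, 0.1489]
contact_force: [-0.3, -0.1, -1.2]
eef_pos: [0.5807, 0.0818, 0.1489]
contact_force: [-0.1, -0.0, -0.2]
```

```bash
for i in 1 2 3 4 5 6; do python3 -m creep '{"grip":[30,30],"offset":[[0.5,0,0],[1,0,0]],"twist":[0,0]}'| grep -E "pos|force"; done
```

```text
eef_pos: [0.5815, 0.0818, 0.1489]
contact_force: [-1.0, -0.1, -1.1]
eef_pos: [0.5825, 0.0817, 0.1489]
contact_force: [-0.1, -1.2, -1.1]
eef_pos: [0.5835, 0.0817, 0.1489]
contact_force: [-0.1, 0.4, -1.1]
eef_pos: [0.5845, 0.0816, 0.1489]
contact_force: [-0.4, 0.6, -1.9]
eef_pos: [0.5856, 0.0816, 0.1489]
contact_force: [-0.0, 0.8, -0.9]
eef_pos: [0.5865, 0.0815, 0.1489]
contact_force: [-0.3, -0.0, -0.5]
```

```bash
for i in 1 2 3 4 5; do python3 -m creep '{"grip":[30,30],"offset":[[0.5,0,0],[1,0,0]],"twist":[0,0]}'| grep -E "pos|force"; done
python3 - <<'E'
from h import *
p,d=snapshot("side"); cv2.imwrite(f"pics/side7.png",p[:,:,::-1])
a=cv2.imread("pics/side7.png")[120:240,200:320]
cv2.imwrite("pics/s7c.png",cv2.resize(a,None,fx=5,fy=5,interpolation=2))
E
```

```text
eef_pos: [0.5875, 0.0814, 0.1489]
contact_force: [-0.7, 0.4, -1.2]
eef_pos: [0.5886, 0.0814, 0.1489]
contact_force: [0.1, -0.1, -0.4]
eef_pos: [0.5894, 0.0813, 0.1489]
contact_force: [-1.5, -1.6, -0.1]
eef_pos: [0.5895, 0.0813, 0.1487]
contact_force: [-6.4, -0.1, 1.6]
eef_pos: [0.5895, 0.0814, 0.1486]
contact_force: [-8.0, 0.9, 4.8]
```

View pics/s7c.png

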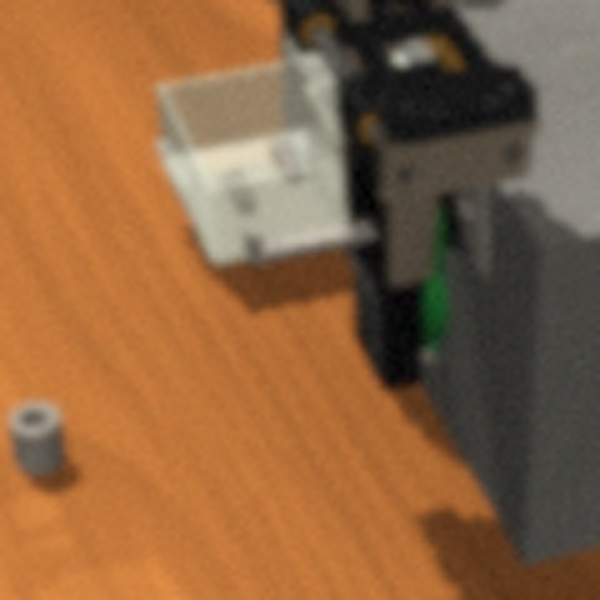

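Firm stop at x 0.5895. I'll reduce the vertical load slightly and hold the press.

```bash
python3 -m creep '{"grip":[30,30,30,30],"offset":[[0.2,0,-0.3],[0.2,0,-0.3],[0.2,0,-0.3],[0.2,0,-0.3]],"twist":[0,0,0,0]}'| grep -E "pos|force";python3 -m creep '{"grip":[30,30],"offset":[[0,0,0],[0,0,0]],"twist":[0,0]}'| grep -E "pos|force"
```

```text
eef_pos: [0.5895, 0.0813, 0.1486]
contact_force: [-7.2, 0.9, 2.4]
eef_pos: [0.5895, 0.0813, 0.1486]
contact_force: [-7.4, 0.3, 2.1]
```

```bash
python3 -m creep '{"grip":[30,30,30],"offset":[[-0.4,0,0],[-0.8,0,0],[-0.8,0,0]],"twist":[0,0,0]}'| grep -E "pos|force"
```

```text
eef_pos: [0.5895, 0.0813, 0.1486]
contact_force: [-4.4, -0.6, 0.0]
```

```bash
python3 -m creep '{"grip":[30,30,30],"offset":[[-0.4,0,0],[-0.6,0,0.2],[-0.6,0,0.2]],"twist":[0,0,0]}'| grep -E "pos|force"
```

```text
eef_pos: [0.5895, 0.0813, 0.1487]
contact_force: [-5.4, 0.6, -0.7]
```

```bash
for i in 1 2; do python3 -m creep '{"grip":[30,30,30],"offset":[[-0.2,0,0.1],[-0.4,0,0.1],[-0.4,0,0.1]],"twist":[0,0,0]}'| grep -E "pos|force"; done
```

```text
eef_pos: [0.5895, 0.0813, 0.1486]
contact_force: [-4.5, 0.7, -1.8]
eef_pos: [0.5895, 0.0813, 0.1487]
contact_force: [-3.6, 0.3, -2.6]
```

```bash
for i in 1 2; do python3 -m creep '{"grip":[30,30,30],"offset":[[-0.2,0,0.4],[-0.3,0,0.5],[-0.3,0,0.5]],"twist":[0,0,0]}'| grep -E "pos|force"; done
```

```text
eef_pos: [0.5895, 0.0813, 0.1486]
contact_force: [-4.1, 0.3, 0.1]
eef_pos: [0.5895, 0.0813, 0.1484]
contact_force: [-4.1, -0.4, 4.7]
```

```bash
python3 -m creep '{"grip":[30,30,30],"offset":[[-0.3,0,-0.2],[-0.5,0,-0.2],[-0.5,0,-0.2]],"twist":[0,0,0]}'| grep -E "pos|force";  python3 -m creep '{"grip":[30,30,30],"offset":[[-0.3,0,0],[-0.3,0,0],[-0.3,0,0]],"twist":[0,0,0]}'| grep -E "pos|force|rot"
```

```text
eef_pos: [0.5895, 0.0814, 0.1484]
contact_force: [0.5, 0.8, 2.4]
eef_pos: [0.5889, 0.0814, 0.1484]
eef_rot: [[0.998, -0.059, 0.002], [-0.059, -0.998, -0.0], [0.002, -0.0, -1.0]]
contact_force: [2.8, 0.1, 3.0]
```

It backed off 0.6 mm, so I'm closing that gap again.

```bash
for i in 1 2 3; do python3 -m creep '{"grip":[30,30,30],"offset":[[0.3,0,0],[0.5,0,0],[0.5,0,0]],"twist":[0,0,0]}'| grep -E "pos|force"; done
```

```text
eef_pos: [0.5889, 0.0814, 0.1483]
contact_force: [1.7, -0.4, 6.5]
eef_pos: [0.5889, 0.0813, 0.1484]
contact_force: [0.5, -0.4, 7.1]
eef_pos: [0.5889, 0.0814, 0.1483]
contact_force: [-1.7, 0.1, 7.9]
```

```bash
for i in 1 2; do python3 -m creep '{"grip":[30,30,30],"offset":[[0.2,0,-0.3],[0.4,0,-0.4],[0.4,0,-0.4]],"twist":[0,0,0]}'| grep -E "pos|force"; done
```

```text
eef_pos: [0.5889, 0.0813, 0.1484]
contact_force: [-1.2, 0.1, 6.0]
eef_pos: [0.5889, 0.0813, 0.1484]
contact_force: [-3.4, -0.7, 6.2]
```

```bash
for i in 1 2 3; do python3 -m creep '{"grip":[30,30,30],"offset":[[0.2,0,-0.3],[0.3,0,-0.5],[0.3,0,-0.5]],"twist":[0,0,0]}'| grep -E "pos|force"; done
```

```text
eef_pos: [0.5895, 0.0813, 0.1485]
contact_force: [-2.4, 0.7, -1.2]
eef_pos: [0.5895, 0.0813, 0.1488]
contact_force: [-4.7, 0.9, -4.9]
eef_pos: [0.5895, 0.0813, 0.1491]
contact_force: [-5.7, 0.5, -4.7]
```

```bash
for i in 1 2 3; do python3 -m creep '{"grip":[30,30,30],"offset":[[-0.1,0,0.2],[-0.2,0,0.4],[-0.2,0,0.4]],"twist":[0,0,0]}'| grep -E "pos|force"; done
```

```text
eef_pos: [0.5895, 0.0813, 0.1491]
contact_force: [-5.9, 0.1, -3.1]
eef_pos: [0.5895, 0.0812, 0.149]
contact_force: [-7.0, 0.5, -0.7]
eef_pos: [0.5895, 0.0813, 0.1489]
contact_force: [-7.3, -0.5, 1.0]
```

```bash
for i in 1 2 3; do python3 -m creep '{"grip":[30,30,30],"offset":[[-0.2,0,0.2],[-0.3,0,0.3],[-0.3,0,0.3]],"twist":[0,0,0]}'| grep -E "pos|force|rot"; done
```

```text
eef_pos: [0.5896, 0.0813, 0.1489]
eef_rot: [[0.998, -0.059, -0.002], [-0.059, -0.998, 0.0], [-0.002, -0.0, -1.0]]
contact_force: [-6.7, -0.3, 2.0]
eef_pos: [0.5896, 0.0813, 0.1488]
eef_rot: [[0.998, -0.059, -0.001], [-0.059, -0.998, 0.0], [-0.001, -0.0, -1.0]]
contact_force: [-7.0, 0.3, 3.1]
eef_pos: [0.5896, 0.0813, 0.1486]
eef_rot: [[0.998, -0.059, -0.001], [-0.059, -0.998, 0.0], [-0.001, -0.0, -1.0]]
contact_force: [-5.4, 0.7, 1.7]
```

```bash
python3 -m creep '{"grip":[30,30,30],"offset":[[-0.2,0,0.2],[-0.4,0,0.3],[-0.4,0,0.3]],"twist":[0,0,0]}'| grep -E "clock|pos|force|rot"
```

```text
clock: 26.95
eef_pos: [0.5896, 0.0813, 0.1484]
eef_rot: [[0.998, -0.059, 0.0], [-0.059, -0.998, 0.0], [0.0, -0.0, -1.0]]
contact_force: [-6.0, 0.4, 2.7]
```

Seated (z 0.1484), at the stop and level. I'm opening slowly now.

```bash
python3 -m creep '{"grip":[46,47,48,49,50,52,54,57,60,64,68,68],"offset":[[0,0,0],[0,0,0],[0,0,0],[0,0,0],[0,0,0],[0,0,0],[0,0,0],[0,0,0],[0,0,0],[0,0,0],[0,0,0],[0,0,0]],"twist":[0,0,0,0,0,0,0,0,0,0,0,0]}'
python3 - <<'E'
from h import *
p,d=snapshot("side"); cv2.imwrite(f"pics/side8.png",p[:,:,::-1])
a=cv2.imread("pics/side8.png")[120:240,200:320]
cv2.imwrite("pics/s8c.png",cv2.resize(a,None,fx=5,fy=5,interpolation=2))
E
```

```text
clock: 28.45
eef_pos: [0.5894, 0.0813, 0.1479]
eef_rot: [[0.998, -0.059, 0.0], [-0.059, -0.998, 0.0], [0.0, -0.0, -1.0]]
contact_force: [-0.0, 0.8, 0.2]
opening: 0.0627
```

View pics/s8c.png

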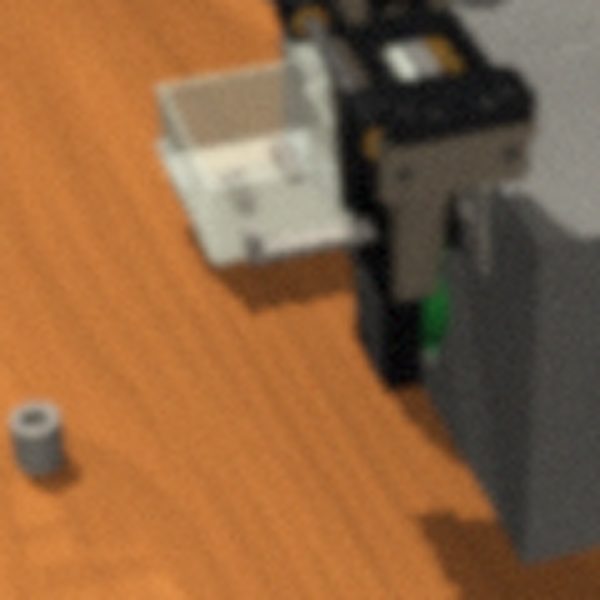

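It is released and the holder stays. Now straight up, then away.

```bash
python3 -m creep '{"grip":[68,68,68,68,68,68,68,68,68,68,68,68,68,68],"offset":[[0,0,-3],[0,0,-10],[0,0,-20],[0,0,-35],[0,0,-55],[0,0,-80],[0,0,-105],[-20,0,-120],[-50,0,-120],[-80,30,-120],[-110,70,-120],[-140,110,-120],[-150,130,-120],[-150,130,-120]],"twist":[0,0,0,0,0,0,0,0,0,0,0,0,0,0]}'
python3 - <<'E'
from h import *
for c in("side","top"):
    p,d=snapshot(c); cv2.imwrite(f"pics/{c}9.png",p[:,:,::-1]); np.save(f"pics/{c}9.npy",d)
a=cv2.imread("pics/side9.png")[100:240,200:340]
cv2.imwrite("pics/s9c.png",cv2.resize(a,None,fx=4,fy=4,interpolation=2))
a=cv2.imread("pics/top9.png")[160:280,180:300]
cv2.imwrite("pics/t9c.png",cv2.resize(a,None,fx=5,fy=5,interpolation=2))
E
```

```text
clock: 30.25
eef_pos: [0.4324, -0.0401, 0.2688]
eef_rot: [[0.998, -0.061, 0.002], [-0.061, -0.998, 0.002], [0.002, -0.002, -1.0]]
contact_force: [-0.2, 0.6, -0.4]
opening: 0.0622
```

View pics/s9c.png

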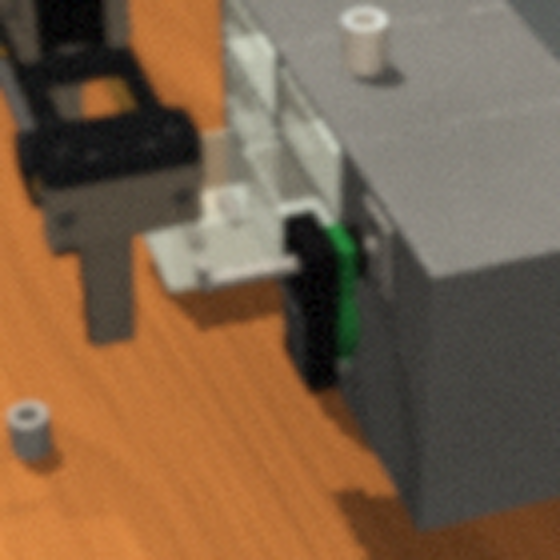

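View pics/t9c.png

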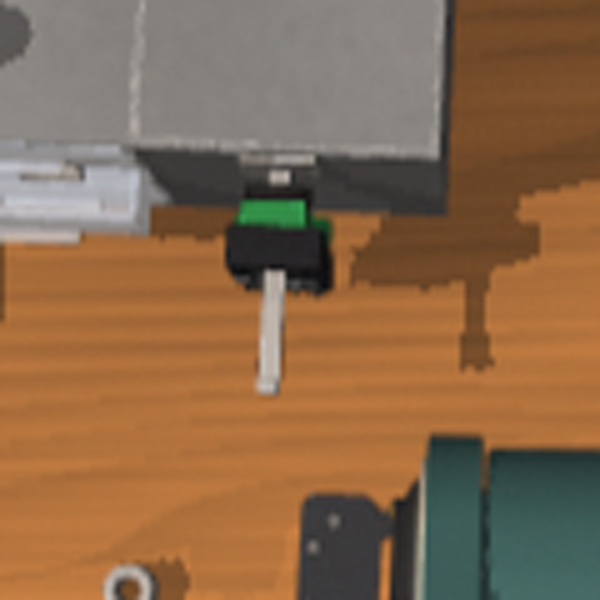

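The holder hangs on the prong flush against the green clamp, which is at the collar (holder at top crop (275,250), clamp at (272,213)). I'll let it settle and compare.

```bash
python3 -m creep '{"grip":[68,68,68,68,68,68,68,68,68,68,68,68,68,68,68,68,68,68,68,68],"offset":[[0,0,0],[0,0,0],[0,0,0],[0,0,0],[0,0,0],[0,0,0],[0,0,0],[0,0,0],[0,0,0],[0,0,0],[0,0,0],[0,0,0],[0,0,0],[0,0,0],[0,0,0],[0,0,0],[0,0,0],[0,0,0],[0,0,0],[0,0,0]],"twist":[0,0,0,0,0,0,0,0,0,0,0,0,0,0,0,0,0,0,0,0]}' | head -1
python3 - <<'E'
from h import *
for k in (0,1):
    p,d=snapshot("top"); g=p[:,:,::-1].copy()
    if k==0: cv2.imwrite("pics/top10.png",g); np.save("pics/top10.npy",d)
for n in("9","10"):
    im=cv2.imread(f"pics/top{n}.png").astype(int);d=np.load(f"pics/top{n}.npy");c=cloud("top",d)
    sub=np.zeros(d.shape,bool);sub[198:225,222:250]=1
    b=(im.max(2)<70)&sub&(c[...,2]>.17)&(c[...,2]<.19)
    q=c[b];print(n,"holder top",b.sum(),q.mean(0).round(4),cv2.minAreaRect((q[:,:2]*1000).astype(np.float32)), "z fit",np.linalg.lstsq(np.c_[q[:,:2]-q[:,:2].mean(0),np.ones(len(q))],q[:,2],rcond=None)[0].round(3))
    gr=(im[...,1]>im[...,2]+50)&(im[...,1]>im[...,0]+30)&sub
    q=c[gr&(c[...,2]>.16)&(c[...,2]<.18)];print("  lug",len(q),q.mean(0).round(4) ,q.min(0).round(4),q.max(0).round(4))
E
```

```text
clock: 32.85
9 holder top 183 [0.5934 0.0804 0.1792] ((599.7951049804688, 79.88706970214844), (43.56663131713867, 35.5579719543457), 88.23988342285156) z fit [-0.112  0.031  0.179]
  lug 60 [0.6083 0.0808 0.1715] [0.6028 0.0677 0.1654] [0.6133 0.0956 0.1769]
10 holder top 182 [0.5936 0.0804 0.179 ] ((599.5913696289062, 80.02122497558594), (43.59120178222656, 35.20247268676758), 88.01863098144531) z fit [-0.12   0.033  0.179]
  lug 61 [0.608  0.0812 0.1715] [0.6026 0.0678 0.1665] [0.6137 0.0958 0.179 ]
```

Run:
```python
from cell import *
s=robot.sense();print(s["clock"],s["contact_force"]);print(robot.job_done())
```

```text
32.95 [-0.05657214 -0.10609225  0.22516031]
the job is handed in; nothing more can be done
None
```

The larger black holder now hangs on the hook in front of the clamp, with the pair pushed back against the rubber stop. I let go and handed the job in at 32.95 s.

**Stop:** it came up firm with the tool at x ≈ 0.5895 m, which puts the collar's front about 21 mm in front of the shelf. I held a press of about 7 N for at least 0.75 s. The highest readings were about 8 N along the prong and about 8 N upward from the hook. Both are well under the limits.

**Second press:** while easing off I pulled the holder back about 0.6 mm. I closed that gap to the same stop position and let go with about 6 N still pressing, the holder seated and level.

**Last checks:**
- **Steadiness:** two pictures 2.6 s apart show the holder steady, with its top at z ≈ 0.179 m against 0.180 m expected. The clamp is still hanging right behind it.
- **Robot:** the arm is clear, with about 0 N on the tool.
- **Loose parts:** the socket, spacer and drawers look undisturbed in the last pictures. I did not check the other loose parts (spare clamp, purple and small black holders) again at the end.

**Less certain:** the depth data can't settle contact between holder and clamp to under a millimetre, so "touching" rests on the pictures and on having released under pressure. A rough plane fit to the holder's top gave a sideways tilt of about 0.03 rad and about 0.12 rad front to back. I put this down to stray points, since the fitted patch was much larger than the holder's top. The pictures show it hanging straight.

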